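# One turn of the bellows press

## Task

Push the hand wheel of the bellows press round clockwise (seen from above) by its upright red handle, through exactly one full turn, so that the handle comes to rest where it began. Push the handle with the fingers only: do not pinch it, and do not turn the wheel by its rim or spokes. Leave the stag head, the green tray, the brass escapement wheel and the boxwood gauge where they lie, and move clear at the end.

Things in the scene. Friction and masses are not known exactly. Their poses are not given: they have to be found in the camera images.
- wheel (a joint): Angle of the press's hand wheel, rad: grows as the wheel is pushed clockwise seen from above; one turn adds 6.283. It starts somewhere between -1.2 and 1.2. The wheel turns freely both ways past one turn, stays where it is left (friction: about 3 N at the handle) and does not coast. Each turn lowers the press's platen by 4 mm; wheel and handle stay at the same height.
- axis (a point): Point on the vertical wheel axis, fixed to the press, 179 mm above the bench, level with the middle of the handle. The green press (140 x 200 mm base, fixed to the bench, 136 mm high) stands under it.
- handle (a point): Centre of the upright red handle, 62 mm from the axis, 179 mm above the bench. The handle is a square post, 22 x 22 mm, 46 mm high (156 to 202 mm above the bench), standing on one of the four spokes, its sides square to that spoke; it does not spin by itself.
- handle_back: The trailing half of the red handle (11 x 22 x 46 mm), the side to push on for a clockwise turn. Origin at the foot of the handle, in its middle, 156 mm above the bench.
- handle_front: The leading half of the red handle (11 x 22 x 46 mm), on the far side when pushing clockwise. Origin the same as that of handle_back.
- rim: The dark steel rim (152 mm over all), four spokes (12 mm thick) and hub (38 mm across) of the hand wheel. Rim and spokes lie 144 to 156 mm above the bench, the hub's top at 162 mm. Origin on the axis, 142 mm above the bench. Not to be pushed.
- stag: Bone-white carved stag head with antlers on a dark wooden foot 70 x 60 mm, 81 mm high, loose on the bench beside the press. Origin at the centre of its underside. Leave alone.
- tray: Green enamel tray, 110 x 150 x 18 mm, loose on the bench beside the press. Origin at the centre of its underside. Leave alone.
- escape_wheel: Brass escapement wheel, 58 mm across, 6 mm thick, lying in the tray. Origin at the centre of its underside. Leave alone.
- gauge: Boxwood turning gauge, flat strip 130 x 28 x 7 mm, loose on the bench beyond the press. Origin at the centre of its underside. Leave alone.
Things that resemble listed ones, but are neither listed nor needed, are in the scene too. Of the things like the part that bears wheel, leave any that is pink; of the rest the smaller one is meant.

How it is judged (in metres and radians):
At the end, for the whole second after the job is handed in: The wheel has turned once clockwise from its start, the handle is within 15 mm (14 degrees) of where it began and at rest, and stag head, tray, escapement wheel and gauge are within 15 mm of their starts (distance of each of handle, stag, tray, escape_wheel, gauge from where it was at the start of the episode below 0.015 m and value of joint wheel between 4.7 and 7.9 rad and velocity of joint wheel between -0.05 and 0.05 rad/s); the robot touches nothing.
It fails at once if the handle is pinched: more than 2 N on its leading and its trailing half at once (contact force between the fingers and handle_back above 2 N and contact force between the fingers and handle_front above 2 N).
It fails at once if the wheel is pushed by rim, spokes or hub (more than 4 N) (contact force between the fingers and rim above 4 N).
It fails at once if a bystander (stag head, tray, escapement wheel or gauge) is moved more than 15 mm or lifted (distance of any of stag, tray, escape_wheel, gauge from where it was at the start of the episode above 0.015 m).
It also fails if it takes over 64 s, if anything falls off the work surface, if the arm or the gripper's body presses on something with over 40 N, if the wrist force passes 120 N, or if a joint passes its speed limit or range.

## Robot

A 7-joint arm with a two-finger parallel gripper is mounted at the origin on the work surface. World frame = base frame: x ahead of the robot, y to its left, z up, the work surface at z = 0. Lengths are in mm, angles in rad, forces in N, time in s.
With the tool pointing down it reaches from about 400 to 850 mm from the base axis. Payload 4.4 kg.
Tool frame: the origin (TCP) lies midway between the tips of the shut fingers; the grasp point (between the pads) lies 19 mm behind it; z points along the fingers, y is the line along which they close (so a half turn about z gives the same grasp; the last joint's range is limited). The gripper opens to 94 mm and grips with 3 to 60 N. Pads are 16 mm wide; open, the fingers measure 119 mm over their backs; the gripper's body (75 mm by 177 mm) begins 78 mm behind the grasp point.
Start: joints at [-1.219, 0.628, 0.038, 1.517, -0.027, 0.996, -0.02], TCP at [263.716, 594.115, 205.478] pointing down, gripper open.
Joint ranges: [-3.06, 3.06], [-0.37, 2.12], [-1.25, 1.32], [0.18, 2.47], [-1.1, 4.24], [0.23, 1.98], [-2.94, 2.94]. Speed limits (rad/s): [2.57, 2.57, 3.14, 3.14, 3.14, 3.14, 3.14].

## Interface

Orientations are given as a rotation vector (axis times angle).
In Python, from bench import status, imaging, manip gives the robot as it stands.
- The arm moves only by the tool arm_command, never from a script. Its argument "motion" is a list of rows, each a list of 3 entries, a list of its own where there are three numbers: the turn, a rotation vector about the tool's x, y, z in units of 8 degrees (1.0 is 8 degrees), then the shift along the tool's x, y, z in units of 50 mm (1.0 is 50 mm), then the opening, from 0 (shut) to 1 (fully open). In form: [[[wx, wy, wz], [x, y, z], jaw], ...]. A call has 1 to 12 rows; each row shifts and turns the commanded pose from where the row before left it, along the tool's axes as they then stand; what a row does not reach is not made up. A row lasts 1/10 s, in which the tool goes at most 50 mm and 8.59 degrees, less where a joint would pass 70% of its speed; a pose out of reach is approached as far as the arm can. A call is refused whole if a number of a shift passes 1 or a number of a turn 1, either way. A call with a gripper value outside its range is refused whole. The fingers move at their own pace and stop on an object; "squeeze" is the grip in N (left out, the last holds). Time passes only in rows, so rows that do not move let the fingers close. It gives the time, the measured TCP pose, the force, the opening and the grip force at its end, in the units of the state.
- status.state(): the state, without advancing time (a new reading comes with each control period).
- imaging.get_image(name): name is "side" or "top" or "wrist"; returns the picture (384x512x3 uint8, blue, green, red); there is no depth.
- imaging.camera_params(name): a dict with "mtx" (3x3 intrinsics, pixels), "distortion" ([k1, k2, p1, p2, k3] as OpenCV has them; the pictures are not rectified), "T" (4x4, takes a point from camera to world coordinates). Camera axes: x right, y up, looking along -z (the intrinsics and any distortion apply to the point x, -y, -z); pixel columns grow to the right and rows downward; lengths in mm; the calibration is good to about 2 mm. A picture is of the moment at which its call begins: read the wrist's pose just before it. camera_params takes no time and is no camera call; for the wrist camera it gives the pose at the moment of the call.
- manip.close_job(): hands the job in; it is judged then, once.
The state is a dict: "time_s": time; "joints": joint angles; "joint_vel": joint speeds; "effort": joint torques, N m; "eef_pos": TCP position; "ee_rot": TCP orientation; "wrist_force": force on the tool from outside, world axes, zero at the start; "torque": the same for the moment, N m; "finger_gap": opening from 0.0 (shut) to 1.0 (fully open); "grasp_force": force on a finger pad.
Only numpy, scipy, OpenCV 4.12 (cv2) and the standard library are available. Lean on these libraries where they do the work, as an engineer would, in place of code of your own. Each camera call takes 0.05 s, during which the arm holds its last target. There are 200 camera calls.

## Working session

There is one attempt and no reset: what is moved stays moved. The work goes in short steps, Python scripts to look and compute and a tool call to move; the robot and the scene stay as the last step left them, time stands still between calls to the robot, and variables do not carry over. Pictures are saved under pics/ and viewed, at most 10 in all, crops included, and the job is handed in when it is done.

Besides the shell and the picture viewer there is one more tool, called after "Call:" as a command line: name --argument value ..., lists and objects as JSON in quotes. arm_command: Moves the arm, as the interface text tells. Its arguments: {"type":"object","properties":{"motion":{"type":"array","items":{"type":"array"}},"squeeze":{"type":"number"}},"required":["motion"]}

```bash
mkdir -p pics; ls; python3 - <<'E'
from bench import status, imaging
import cv2
s=status.state(); print(s)
for n in ("top","side"):
    im=imaging.get_image(n); cv2.imwrite(f"pics/{n}0.png",im)
    p=imaging.camera_params(n); print(n,p["mtx"],p["distortion"],p["T"])
E
```

```text
pics
{'time_s': 0.0, 'joints': array([-1.21880477,  0.62929887,  0.03844816,  1.5183236 , -0.02702605,
        0.99633246, -0.02003397]), 'joint_vel': array([-8.06652513e-04, -2.66898160e-04, -7.25358096e-04, -1.13143137e-03,
        1.46884050e-04, -5.09451069e-04, -9.40628559e-05]), 'effort': array([-4.31373664e-04, -5.49714983e+01,  1.14403468e+00, -1.86628461e+01,
       -5.20043483e-02,  2.37471383e-02,  1.81668065e-04]), 'eef_pos': array([263.43585171, 593.50660768, 204.59907521]), 'ee_rot': array([-6.51504046e-01, -3.07290646e+00,  2.83489151e-03]), 'wrist_force': array([-0.35762444, -0.19911611,  0.12050253]), 'torque': array([ 0.07954239, -0.01690858,  0.01980175]), 'grasp_force': 0.0, 'finger_gap': 0.9987638652777993}
top [[494.81968623   0.         256.57049737]
 [  0.         494.81968623 188.15142053]
 [  0.           0.           1.        ]] [-0.1157929  0.         0.         0.         0.       ] [[-1.83887249e-02  9.81235231e-01 -1.91935603e-01  2.94254142e+02]
 [-9.99711303e-01 -1.50752698e-02  1.87095580e-02  9.31552229e+01]
 [ 1.54649965e-02  1.92224237e-01  9.81229166e-01  1.27791412e+03]
 [ 0.00000000e+00  0.00000000e+00  0.00000000e+00  1.00000000e+00]]
side [[466.25115417   0.         251.33809105]
 [  0.         466.25115417 192.72418065]
 [  0.           0.           1.        ]] [-0.0217246  0.         0.         0.         0.       ] [[ 9.51854100e-01  2.05512953e-01 -2.27460323e-01  2.94918308e+02]
 [-3.06516214e-01  6.49297350e-01 -6.96032156e-01 -6.91458022e+02]
 [ 4.64576147e-03  7.32241338e-01  6.81029397e-01  9.21865476e+02]
 [ 0.00000000e+00  0.00000000e+00  0.00000000e+00  1.00000000e+00]]
```

View pics/top0.png

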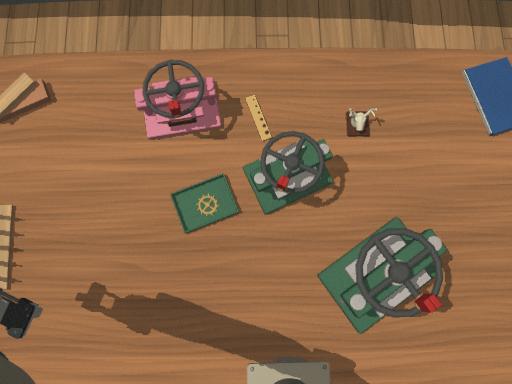

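View pics/side0.png

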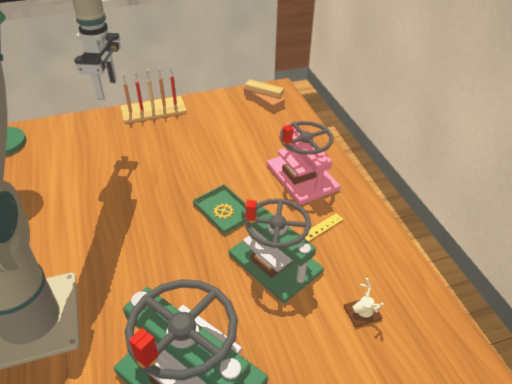

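Three candidates in the top view: the pink press (173,90), which is excluded, the middle green press (292,162) and the large green press (400,272). The smaller non-pink one is the middle press, with its hub at about (292,162) and its red handle at about (283,183). In the side view its handle is at (251,211) and its hub at (278,223). I'll check this in a close crop.

```bash
python3 - <<'E'
import cv2,numpy as np
a=cv2.imread("pics/top0.png")[115:225,235:345]; b=cv2.imread("pics/side0.png")[185:305,220:330]
a=cv2.resize(a,(395,395),interpolation=2); b=cv2.resize(b,(395,431),interpolation=2)[:395]
cv2.imwrite("pics/crop0.png",np.hstack([a,b]))
E
cat > h.py <<'E'
import cv2,numpy as np
from bench import status, imaging
from scipy.spatial.transform import Rotation as R
def ray(n,px,P=None):
    P=P or imaging.camera_params(n); T=np.array(P["T"])
    u=cv2.undistortPoints(np.array([[px]],float),np.array(P["mtx"]),np.array(P["distortion"]))[0,0]
    return T[:3,3],T[:3,:3]@np.array([u[0],-u[1],-1])
def atz(n,px,z,P=None):
    o,d=ray(n,px,P); return o+d*(z-o[2])/d[2]
def red(im,box):
    x0,y0,x1,y1=box; c=im[y0:y1,x0:x1].astype(int)
    m=(c[...,2]>110)&(c[...,1]<60)&(c[...,0]<60)
    return m
E
```

```text
(no output)
```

View pics/crop0.png

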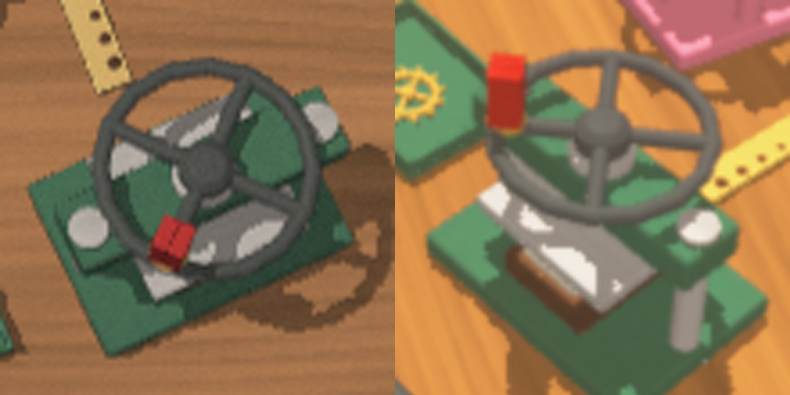

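The crop shows the middle green press. Its hub top is at about (292.7,160.4) in the top view and (277.7,219) in the side view. The top of the handle is at about (283.5,181.5) in the top view and (251.2,203) in the side view.

```bash
python3 - <<'E'
from h import *
print("hub",atz("top",(292.7,160.4),162),atz("side",(277.7,219),162))
print("rim",atz("top",(292.8,162.1),150))
print("handle top",atz("top",(283.5,181.3),202),atz("side",(251.2,203.1),202))
for n,f,z,px in (("tray","top",10,(206,203)),("gauge","top",7,(259,118)),("stagtop","top",50,(359,121)),("big","top",230,(400,272)),("bighandle","top",250,(430,303)),("pink","top",162,(173,90))): print(n,atz(f,px,z))
# red centroid
im=cv2.imread("pics/top0.png");m=red(im,(265,165,305,200));ys,xs=np.nonzero(m);print(xs.mean()+265,ys.mean()+165,xs.min()+265,xs.max()+265,ys.min()+165,ys.max()+165)
print(atz("top",(xs.mean()+265,ys.mean()+165),190))
s=status.state();print(R.from_rotvec(s["ee_rot"]).as_matrix())
E
```

```text
hub [577.08982219 -13.47590023 162.        ] [578.75024446 -15.71582934 162.        ]
rim [576.00665116 -14.72083733 150.        ]
handle top [519.3198779   12.44399059 202.        ] [524.71842458  12.2489906  202.        ]
tray [505.02037616 200.95173399  10.        ]
gauge [735.66296005  58.81630257   7.        ]
stagtop [ 709.9920007  -202.57567972   50.        ]
big [ 312.93502815 -228.40867056  230.        ]
bighandle [ 246.57757144 -282.44178674  250.        ]
pink [756.08043608 268.40739705 162.        ]
283.0111111111111 180.84444444444443 277 288 176 186
[522.89355702  12.61502657 190.        ]
[[-9.13995145e-01  4.05724624e-01 -6.36663882e-04]
 [ 4.05725123e-01  9.13993921e-01 -1.49595496e-03]
 [-2.50388445e-05 -1.62560610e-03 -9.99998678e-01]]
```

Axis is at about (577.5,-14.6) and the handle at about (522,12.4), at an angle of 154°. The radius comes out at 62 mm, as described. I'll shut the fingers, rise to about z 240 and fly to a point behind the trailing face.

Call:
arm_command --motion '[[[0, 0, 0], [0, 0, -0.4], 0], [[0, 0, 0], [-0.4, -0.4, -0.4], 0], [[0, 0, 0], [-0.4, -0.4, 0], 0], [[0, 0, 0], [-0.4, -0.4, 0], 0], [[0, 0, 0], [-0.4, -0.4, 0], 0], [[0, 0, 0], [-0.4, -0.4, 0], 0], [[0, 0, 0], [-0.4, -0.4, 0], 0], [[0, 0, 0], [-0.4, -0.4, 0], 0], [[0, 0, 0], [-0.4, -0.4, 0], 0], [[0, 0, 0], [-0.4, -0.4, 0], 0], [[0, 0, 0], [-0.4, -0.4, 0], 0], [[0, 0, 0], [-0.4, -0.4, 0], 0]]'

```text
time_s: 1.3
eef_pos: [375.6, 302.5, 245.2]
ee_rot: [-0.651, -3.073, 0.001]
wrist_force: [0.4, 0.4, 0.1]
finger_gap: 0.022
grasp_force: 0.0
```

Call:
arm_command --motion '[[[0, 0, 0], [-0.4, -0.4, 0], 0], [[0, 0, 0], [-0.4, -0.4, 0], 0], [[0, 0, 0], [-0.4, -0.4, 0], 0], [[0, 0, 0], [-0.4, -0.4, 0], 0], [[0, 0, 0], [-0.4, -0.4, 0], 0], [[0, 0, 0], [-0.4, -0.4, 0], 0], [[0, 0, 0], [-0.4, -0.4, 0], 0], [[0, 0, 0], [-0.4, -0.4, 0], 0], [[0, 0, 0], [-0.4, -0.4, 0], 0], [[0, 0, 0], [-0.4, -0.4, 0], 0], [[0, 0, 0], [-0.4, -0.4, 0], 0], [[0, 0, 0], [0, 0, 0], 0]]'

```text
time_s: 2.5
eef_pos: [488.1, 9.2, 245.3]
ee_rot: [0.661, 3.07, -0.003]
wrist_force: [-0.2, -0.4, -0.1]
finger_gap: 0.007
grasp_force: 0.0
```

```bash
python3 - <<'E'
from h import *
s=status.state();p=s["eef_pos"];M=R.from_rotvec(s["ee_rot"]).as_matrix();print(s["time_s"],p,s["joints"].round(2),s["wrist_force"],M.round(3))
t=np.array([513.5,-30.6,172]);print((M.T@(t-p)/50).round(3))
im=imaging.get_image("top");cv2.imwrite("pics/top1.png",cv2.resize(im[100:250,200:400],(800,600),interpolation=2))
E
```

```text
2.5 [488.14377609   9.18330978 245.30182762] [-0.21  0.35  0.18  1.91 -0.07  0.89  1.15] [-0.2051236  -0.38346688 -0.07626772] [[-0.911  0.412  0.   ]
 [ 0.412  0.911 -0.002]
 [-0.001 -0.002 -1.   ]]
[-0.788 -0.514  1.468]
```

View pics/top1.png

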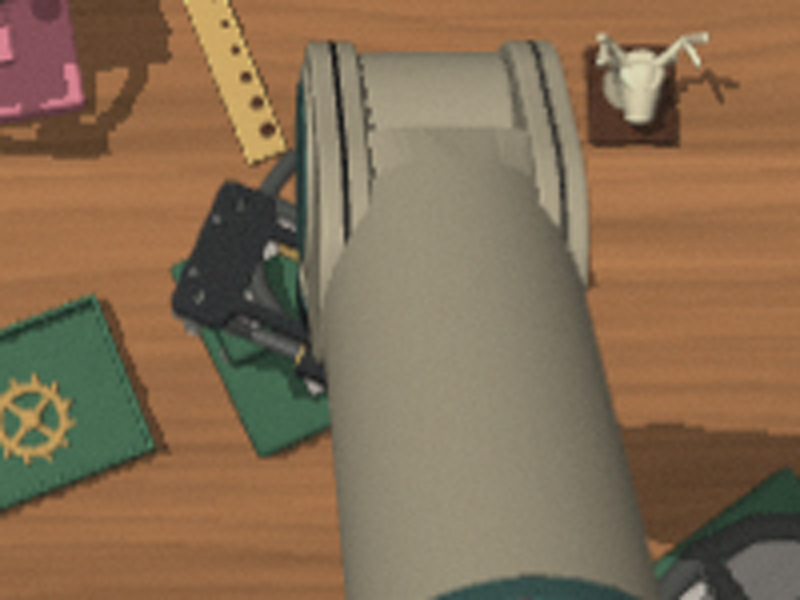

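The arm covers the press in the top view; the bystanders are undisturbed, with the gauge and stag visible. Next I'll move behind the handle, descend, and check with the side camera while I compute the arc rows.

Call:
arm_command --motion '[[[0, 0, 0], [-0.4, -0.26, 0], 0], [[0, 0, 0], [-0.39, -0.26, 0], 0], [[0, 0, 0], [0, 0, 0.1], 0], [[0, 0, 0], [0, 0, 0.3], 0], [[0, 0, 0], [0, 0, 0.3], 0], [[0, 0, 0], [0, 0, 0.3], 0], [[0, 0, 0], [0, 0, 0.3], 0], [[0, 0, 0], [0, 0, 0.16], 0], [[0, 0, 0], [0, 0, 0], 0]]'

```text
time_s: 3.45
eef_pos: [511.5, -24.9, 171.3]
ee_rot: [-0.648, -3.071, -0.0]
wrist_force: [-0.8, -0.2, -0.0]
finger_gap: 0.004
grasp_force: 0.0
```

```bash
python3 - <<'E'
from h import *
s=status.state();p=s["eef_pos"];M=R.from_rotvec(s["ee_rot"]).as_matrix();print(s["time_s"],p,s["wrist_force"],M.round(3))
w=imaging.get_image("wrist");im=imaging.get_image("side")
a=cv2.resize(im[170:320,200:350],(400,400),interpolation=2);b=cv2.resize(w,(400,300));b=np.vstack([b,np.zeros((100,400,3),np.uint8)])
cv2.imwrite("pics/v2.png",np.hstack([a,b]))
A=np.array([577.5,-14.6,172]);q=p
for th in range(186,-192,-8):
    t=A+66*np.array([np.cos(np.radians(th)),np.sin(np.radians(th)),0])
    d=(M.T@(t-q)/50); d[2]=0; q=q+M@d*50; print(th,d[:2].round(2))
E
```

```text
3.45 [511.50713074 -24.86742841 171.33678936] [-0.75131774 -0.2360483  -0.02948702] [[-0.915  0.404 -0.003]
 [ 0.404  0.915  0.001]
 [ 0.003 -0.001 -1.   ]]
186 [0.02 0.06]
178 [0.08 0.17]
170 [0.06 0.18]
162 [0.03 0.18]
154 [0.01 0.18]
146 [-0.02  0.18]
138 [-0.05  0.18]
130 [-0.07  0.17]
122 [-0.09  0.16]
114 [-0.11  0.14]
106 [-0.13  0.13]
98 [-0.15  0.11]
90 [-0.16  0.09]
82 [-0.17  0.06]
74 [-0.18  0.04]
66 [-0.18  0.01]
58 [-0.18 -0.01]
50 [-0.18 -0.04]
42 [-0.17 -0.06]
34 [-0.16 -0.09]
26 [-0.15 -0.11]
18 [-0.13 -0.13]
10 [-0.11 -0.15]
2 [-0.09 -0.16]
-6 [-0.07 -0.17]
-14 [-0.04 -0.18]
-22 [-0.02 -0.18]
-30 [ 0.01 -0.18]
-38 [ 0.03 -0.18]
-46 [ 0.06 -0.17]
-54 [ 0.08 -0.17]
-62 [ 0.1  -0.15]
-70 [ 0.12 -0.14]
-78 [ 0.14 -0.12]
-86 [ 0.16 -0.1 ]
-94 [ 0.17 -0.07]
-102 [ 0.18 -0.05]
-110 [ 0.18 -0.03]
-118 [0.18 0.  ]
-126 [0.18 0.03]
-134 [0.18 0.05]
-142 [0.17 0.08]
-150 [0.16 0.1 ]
-158 [0.14 0.12]
-166 [0.12 0.14]
-174 [0.1  0.15]
-182 [0.08 0.17]
-190 [0.06 0.18]
```

View pics/v2.png

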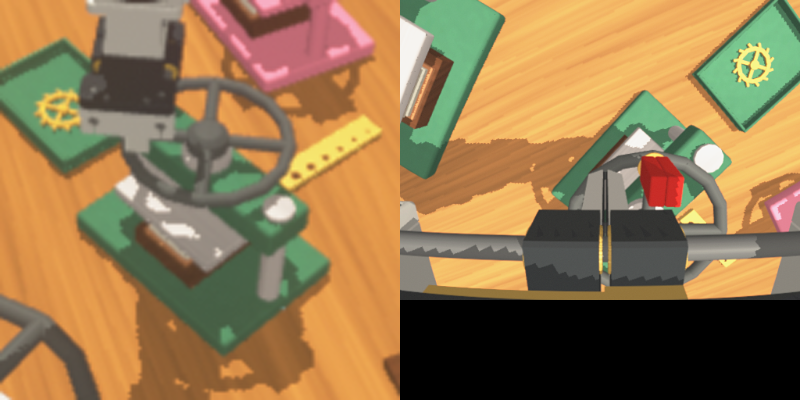

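In the wrist view the shut fingertips (605,175) sit just on the trailing side of the red handle (660,180), above the rim and clear of it. Now I'll push along the arc.

Call:
arm_command --motion '[[[0, 0, 0], [0.02, 0.06, 0], 0], [[0, 0, 0], [0.08, 0.17, 0], 0], [[0, 0, 0], [0.06, 0.18, 0], 0], [[0, 0, 0], [0.03, 0.18, 0], 0], [[0, 0, 0], [0.01, 0.18, 0], 0], [[0, 0, 0], [-0.02, 0.18, 0], 0]]'

```text
time_s: 4.15
eef_pos: [523.6, 21.0, 172.4]
ee_rot: [-0.651, -3.072, 0.001]
wrist_force: [-1.3, -4.2, 0.1]
finger_gap: 0.002
grasp_force: 1.6
```

```bash
cat > n.py <<'E'
from h import *
import sys
th0,th1=map(float,sys.argv[1:3]); r=float(sys.argv[3]) if len(sys.argv)>3 else 66
s=status.state();p=s["eef_pos"];M=R.from_rotvec(s["ee_rot"]).as_matrix()
A=np.array([577.5,-14.6,172]);e=p-A
print(s["time_s"],p.round(1),"ang",np.degrees(np.arctan2(e[1],e[0])).round(1),"r",np.hypot(*e[:2]).round(1),"F",s["wrist_force"].round(1),M[:2,:2].round(3).tolist())
q=p
for th in np.arange(th0,th1-1,-8):
    t=A+r*np.array([np.cos(np.radians(th)),np.sin(np.radians(th)),0])
    d=(M.T@(t-q)/50); print(th,d.round(2)); d[2]=0; q=q+M@d*50
E
python3 n.py 138 50
python3 -c "
from h import *
w=imaging.get_image('wrist');b=cv2.resize(w,(400,300));a=cv2.resize(imaging.get_image('side')[170:320,200:400],(400,300),interpolation=2)
cv2.imwrite('pics/v3.png',np.hstack([a,b]))"
```

```text
4.15 [523.6  21.  172.4] ang 146.6 r 64.6 F [-1.3 -4.2  0.1] [[-0.914, 0.406], [0.406, 0.914]]
138.0 [-0.02  0.2   0.01]
130.0 [-0.07  0.17  0.01]
122.0 [-0.09  0.16  0.01]
114.0 [-0.11  0.14  0.01]
106.0 [-0.13  0.13  0.01]
98.0 [-0.15  0.11  0.01]
90.0 [-0.16  0.09  0.01]
82.0 [-0.17  0.06  0.01]
74.0 [-0.18  0.04  0.01]
66.0 [-0.18  0.01  0.01]
58.0 [-0.18 -0.01  0.  ]
50.0 [-0.18 -0.04  0.  ]
```

View pics/v3.png

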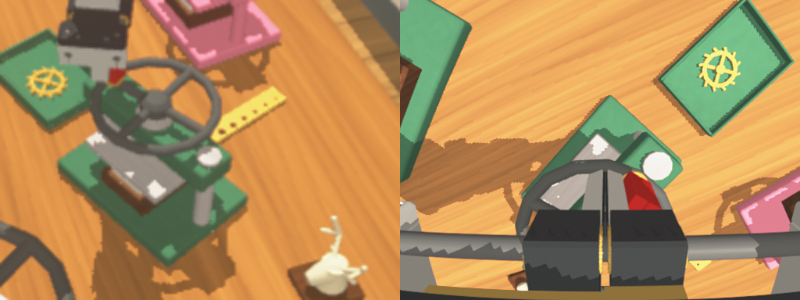

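The handle at (640,190) in the wrist view rides ahead of the fingers with about 4.4 N on the wrist, so the push works. I'll continue.

Call:
arm_command --motion '[[[0, 0, 0], [-0.04, 0.19, 0], 0], [[0, 0, 0], [-0.07, 0.17, 0], 0], [[0, 0, 0], [-0.09, 0.16, 0], 0], [[0, 0, 0], [-0.11, 0.14, 0], 0], [[0, 0, 0], [-0.13, 0.13, 0], 0], [[0, 0, 0], [-0.15, 0.11, 0], 0], [[0, 0, 0], [-0.16, 0.09, 0], 0], [[0, 0, 0], [-0.17, 0.06, 0], 0], [[0, 0, 0], [-0.18, 0.04, 0], 0], [[0, 0, 0], [-0.18, 0.01, 0], 0]]'

```text
time_s: 5.25
eef_pos: [604.2, 44.8, 172.1]
ee_rot: [-0.651, -3.071, 0.001]
wrist_force: [-6.4, -1.1, -0.1]
finger_gap: 0.001
grasp_force: 2.5
```

```bash
python3 n.py 58 -30
```

```text
5.25 [604.2  44.8 172.1] ang 65.8 r 65.2 F [-6.4 -1.1 -0.1] [[-0.914, 0.406], [0.406, 0.914]]
58.0 [-0.18  0.    0.  ]
50.0 [-0.18 -0.04  0.  ]
42.0 [-0.17 -0.06  0.  ]
34.0 [-0.16 -0.09  0.  ]
26.0 [-0.15 -0.11  0.  ]
18.0 [-0.13 -0.13  0.  ]
10.0 [-0.11 -0.15  0.  ]
2.0 [-0.09 -0.16 -0.  ]
-6.0 [-0.07 -0.17 -0.  ]
-14.0 [-0.04 -0.18  0.  ]
-22.0 [-0.02 -0.18  0.  ]
-30.0 [ 0.01 -0.18  0.  ]
```

Call:
arm_command --motion '[[[0, 0, 0], [-0.18, -0.01, 0], 0], [[0, 0, 0], [-0.18, -0.04, 0], 0], [[0, 0, 0], [-0.17, -0.06, 0], 0], [[0, 0, 0], [-0.16, -0.09, 0], 0], [[0, 0, 0], [-0.15, -0.11, 0], 0], [[0, 0, 0], [-0.13, -0.13, 0], 0], [[0, 0, 0], [-0.11, -0.15, 0], 0], [[0, 0, 0], [-0.09, -0.16, 0], 0], [[0, 0, 0], [-0.07, -0.17, 0], 0], [[0, 0, 0], [-0.04, -0.18, 0], 0], [[0, 0, 0], [-0.02, -0.18, 0], 0]]'

```text
time_s: 6.35
eef_pos: [638.7, -40.4, 172.7]
ee_rot: [0.651, 3.072, 0.001]
wrist_force: [1.7, 4.0, -0.4]
finger_gap: 0.005
grasp_force: 1.7
```

```bash
python3 n.py -30 -110
python3 -c "
from h import *
w=imaging.get_image('wrist');b=cv2.resize(w,(400,300));a=cv2.resize(imaging.get_image('side')[170:320,200:400],(400,300),interpolation=2)
cv2.imwrite('pics/v4.png',np.hstack([a,b]))"
```

```text
6.35 [638.7 -40.4 172.7] ang -22.9 r 66.4 F [ 1.7  4.  -0.4] [[-0.914, 0.406], [0.406, 0.914]]
-30.0 [ 0.02 -0.16  0.01]
-38.0 [ 0.03 -0.18  0.01]
-46.0 [ 0.06 -0.18  0.01]
-54.0 [ 0.08 -0.17  0.01]
-62.0 [ 0.1  -0.15  0.01]
-70.0 [ 0.12 -0.14  0.01]
-78.0 [ 0.14 -0.12  0.01]
-86.0 [ 0.16 -0.1   0.01]
-94.0 [ 0.17 -0.07  0.01]
-102.0 [ 0.18 -0.05  0.01]
-110.0 [ 0.18 -0.03  0.01]
```

View pics/v4.png

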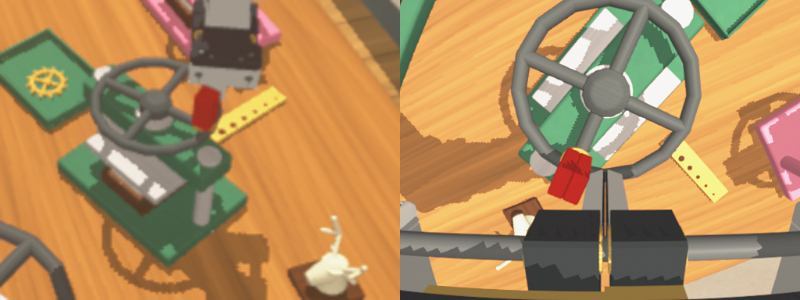

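The handle (570,175 in the wrist view) is just past half a turn and still ahead of the fingers, and the bystanders are unmoved. I'll continue.

Call:
arm_command --motion '[[[0, 0, 0], [0.01, -0.17, 0], 0], [[0, 0, 0], [0.03, -0.18, 0], 0], [[0, 0, 0], [0.06, -0.18, 0], 0], [[0, 0, 0], [0.08, -0.17, 0], 0], [[0, 0, 0], [0.1, -0.15, 0], 0], [[0, 0, 0], [0.12, -0.14, 0], 0], [[0, 0, 0], [0.14, -0.12, 0], 0], [[0, 0, 0], [0.16, -0.1, 0], 0], [[0, 0, 0], [0.17, -0.07, 0], 0], [[0, 0, 0], [0.18, -0.05, 0], 0], [[0, 0, 0], [0.18, -0.03, 0], 0]]'

```text
time_s: 7.55
eef_pos: [554.3, -77.3, 172.7]
ee_rot: [0.651, 3.072, -0.0]
wrist_force: [4.7, -0.1, 0.1]
finger_gap: 0.002
grasp_force: 1.7
```

```bash
python3 n.py -118 -190
```

```text
7.55 [554.3 -77.3 172.7] ang -110.3 r 66.8 F [ 4.7 -0.1  0.1] [[-0.914, 0.406], [0.406, 0.914]]
-118.0 [0.18 0.02 0.01]
-126.0 [0.18 0.03 0.01]
-134.0 [0.18 0.05 0.01]
-142.0 [0.17 0.08 0.01]
-150.0 [0.16 0.1  0.01]
-158.0 [0.14 0.12 0.01]
-166.0 [0.12 0.14 0.01]
-174.0 [0.1  0.15 0.01]
-182.0 [0.08 0.17 0.01]
-190.0 [0.06 0.18 0.01]
```

Call:
arm_command --motion '[[[0, 0, 0], [0.18, 0.01, 0], 0], [[0, 0, 0], [0.18, 0.03, 0], 0], [[0, 0, 0], [0.18, 0.05, 0], 0], [[0, 0, 0], [0.17, 0.08, 0], 0], [[0, 0, 0], [0.16, 0.1, 0], 0], [[0, 0, 0], [0.14, 0.12, 0], 0], [[0, 0, 0], [0.12, 0.14, 0], 0], [[0, 0, 0], [0.1, 0.15, 0], 0], [[0, 0, 0], [0.05, 0.08, 0], 0], [[0, 0, 0], [0, 0, 0], 0]]'

```text
time_s: 8.55
eef_pos: [510.4, -14.7, 172.2]
ee_rot: [-0.649, -3.072, -0.001]
wrist_force: [0.0, -0.9, -0.2]
finger_gap: 0.005
grasp_force: 0.0
```

```bash
python3 n.py -185 -185
python3 -c "
from h import *
P=imaging.camera_params('wrist')
w=imaging.get_image('wrist');cv2.imwrite('pics/w5full.png',w);cv2.imwrite('pics/v5.png',cv2.resize(w[100:300,150:450],(800,533),interpolation=2))
import pickle;pickle.dump(P,open('P5.pkl','wb'))"
```

```text
8.55 [510.4 -14.7 172.2] ang -179.9 r 67.1 F [ 0.  -0.9 -0.2] [[-0.915, 0.404], [0.404, 0.915]]
-185.0 [0.02 0.12 0.  ]
```

View pics/v5.png

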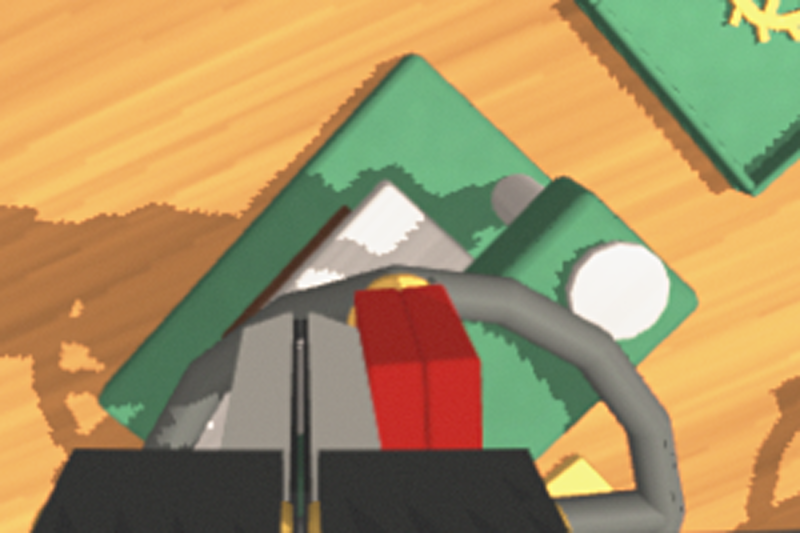

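The handle's top outer corners are at crop (370,362) and (478,360), with the fingers just behind it at (300,380). I'll work out the handle's angle from those two points.

```bash
python3 - <<'E'
from h import *
import pickle
P=pickle.load(open('P5.pkl','rb'))
f=lambda c:(150+c[0]*.375,100+c[1]*.375)
a=atz("w",f((370,362)),202,P);b=atz("w",f((478,360)),202,P);c=atz("w",f((300,320)),172,P);print(a,b,c,np.linalg.norm(a-b))
m=(a+b)/2-np.array([577.5,-14.6,202]);print(np.degrees(np.arctan2(m[1],m[0])),np.hypot(*m[:2]))
d=b-a;print("edge dir",np.degrees(np.arctan2(d[1],d[0]))+90)
E
```

```text
[505.63151667   2.30685322 202.        ] [513.63574756  21.1752021  202.        ] [503.06249352 -10.92960703 172.        ] 20.49590939125652
158.7872334680655 72.79899469337852
edge dir 157.01262956677994
```

The handle reads about 158°, against about 154° at the start. I'll push on 5 mm, back off along the arc, lift, and compare with the first top picture.

Call:
arm_command --motion '[[[0, 0, 0], [0.01, 0.05, 0], 0], [[0, 0, 0], [0.01, 0.05, 0], 0], [[0, 0, 0], [0, 0, 0], 0], [[0, 0, 0], [0, 0, 0], 0], [[0, 0, 0], [0, -0.15, 0], 0], [[0, 0, 0], [0, -0.15, 0], 0], [[0, 0, 0], [0, 0, -0.3], 0], [[0, 0, 0], [0, 0, -0.4], 0], [[0, 0, 0], [0, 0, -0.4], 0], [[0, 0, 0], [0, 0, -0.4], 0], [[0, 0, 0], [0, 0, -0.4], 0], [[0, 0, 0], [0, 0, 0], 0]]'

```text
time_s: 9.8
eef_pos: [508.2, -25.8, 269.9]
ee_rot: [0.652, 3.067, 0.002]
wrist_force: [0.6, 1.1, -0.3]
finger_gap: 0.001
grasp_force: 0.0
```

Call:
arm_command --motion '[[[0, 0, 0], [0.4, 0.4, 0], 0], [[0, 0, 0], [0.5, 0.5, 0], 0], [[0, 0, 0], [0.5, 0.5, 0], 0], [[0, 0, 0], [0.5, 0.5, 0], 0], [[0, 0, 0], [0.5, 0.5, 0], 0], [[0, 0, 0], [0.5, 0.5, 0], 0], [[0, 0, 0], [0.5, 0.5, 0], 0], [[0, 0, 0], [0.5, 0.5, 0], 0], [[0, 0, 0], [0.5, 0.5, 0], 0], [[0, 0, 0], [0.5, 0.5, 0], 0], [[0, 0, 0], [0.4, 0.4, 0], 0], [[0, 0, 0], [0, 0, 0], 0]]'

```text
time_s: 11.0
eef_pos: [369.3, 328.4, 266.4]
ee_rot: [-0.641, -3.073, -0.002]
wrist_force: [-0.0, 0.0, 0.2]
finger_gap: 0.005
grasp_force: 0.0
```

```bash
python3 - <<'E'
from h import *
s=status.state();print(s["time_s"],s["eef_pos"],s["wrist_force"])
im=imaging.get_image("top");sd=imaging.get_image("side");i0=cv2.imread("pics/top0.png");s0=cv2.imread("pics/side0.png")
for n,a,bx in(("t0",i0,(265,165,305,200)),("t1",im,(265,165,305,200)),("s0",s0,(235,190,270,230)),("s1",sd,(235,190,270,230))):
    ys,xs=np.nonzero(red(a,bx));print(n,len(xs),xs.mean()+bx[0],ys.mean()+bx[1])
c=lambda a:cv2.resize(a[75:235,150:400],(400,256),interpolation=2); e=lambda a:cv2.resize(a[150:350,180:400],(400,300),interpolation=2)
cv2.imwrite("pics/v6.png",np.vstack([np.hstack([c(i0),c(im)]),np.hstack([e(s0),e(sd)])]))
E
```

```text
11.0 [369.30631786 328.41209509 266.42609854] [-0.00536215  0.04284333  0.23512111]
t0 90 283.0111111111111 180.84444444444443
t1 89 284.44943820224717 181.5505617977528
s0 134 250.58955223880596 212.08955223880596
s1 121 250.46280991735537 213.3305785123967
```

View pics/v6.png

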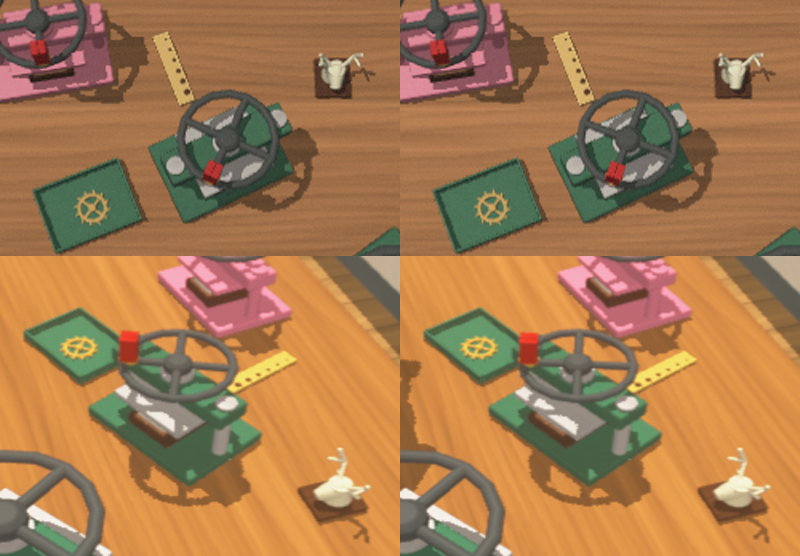

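Before and after match: the handle is about 1.6 px, roughly 3–4 mm, from its start, the bystanders are unmoved and the arm is clear. I'll hand in the job.

```bash
python3 -c "
from bench import manip; print(manip.close_job())"
```

```text
the job is handed in; nothing more can be done
None
```

I pushed the wheel one full turn clockwise by its handle, which came to rest about 3–4 mm from its start by the camera pictures; the bystanders look unmoved, the arm is clear, and the job is handed in (no verdict shown).

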